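# Flip the retainer leaf of an open test-kit case

## Task

The test-kit case lies open like a book, with its stiff hinged retainer leaf over the half that holds the test tools. With a fingertip under the leaf's tab raise it, flip the leaf right over the spine and push it down until it lies fully flat on the other half, then take the hand away. Only push the leaf, never grip it; work gently without flinging or forcing it, and leave the test tools and everything else on the bench where they are.

Things in the scene. Friction and masses are not known exactly. Their poses are not given: they have to be found in the camera images.
- case: frosted plastic case, opened flat like a book and fixed to the bench; 260 mm along the spine (its x axis), 392 mm across (y), rims 42 mm above the bench, z up. Origin: bench level, midway along the spine. The +y half is the tray with upright ribs and the test tools; the -y half is the empty lid with a card in it
- case_bay (a point): point at bench level under the leaf's tab, 182 mm from the spine: middle of the finger bay in the tray half's outer side, axes as the case's. The bay is 124 mm wide along x; in it the case wall stands 168 mm from the spine and outward of that is only open bench. Beside the bay the outer wall is at 196 mm
- case_hinge (a point): middle of the leaf's hinge line, on the spine 46 mm above the bench; axes as the case's (the hinge line runs along x)
- leaf (a joint): angle of the leaf about the spine: 0 = flat over the tray half, pi/2 = upright, pi = flat over the lid half; stops at 0 and pi. Starts ajar (0.10 to 0.65). The hinge has friction: the leaf stays where it is left; about 2 N square on the tab moves it. Dark grey frame with a clear window, 4 mm thick, 244 mm along the spine, reaching 168 mm from the hinge line, with a tab in mid free edge
- leaf_tab (a point): centre of the outer edge of the leaf's tab, half-way through its 4 mm thickness, 196 mm from the hinge line. The tab is 56 mm wide (along the spine) and stands out 28 mm from the leaf's frame, over the bay. Axes move with the leaf: x along the spine, y outward from the hinge, z out of the face that is the upper one at the start
- tool_a: orange test tool, 142 mm long, 27 mm thick at the head, lying loose in the tray's end compartment nearest the robot (-x); origin midway along it, at its underside
- tool_b: second orange test tool, as tool_a, in the next compartment, the other way round
- adapter: orange tapered adapter with a metal pin, 27 mm diameter, 62 mm tall, standing loose on the bench beside the tray half, to the +x side of the bay; origin at its foot
- can: metal can of cleaner with a white label, 53 mm diameter, 150 mm tall, standing loose on the bench off the robot-side corner of the tray half; origin at its foot
- tape: roll of black tape lying flat, 68 mm diameter, 19 mm high, loose beside the lid half; origin at its underside
- driver_grip (a point): middle of the handle of a loose 190 mm screwdriver lying on the bench beside the lid half
- meter: loose black multimeter, 155 x 78 x 34 mm, lying on the bench to the left; origin at its underside
- mug: loose white mug, 80 mm diameter, 92 mm tall, on the right of the bench; origin at its foot
- cliptray: loose open steel tray, 150 x 100 x 30 mm, on the right of the bench; origin at its underside

How it is judged:
By the outcome, as a careful person would: the job done as asked, in the order asked, and still so for the second after the job is handed in, with the robot touching nothing.
It also fails if it takes over 42 s, if anything falls off the work surface, if the arm or the gripper's body presses on something with over 40 N, if the wrist force passes 120 N, or if a joint passes its speed limit or range.

## Robot

A 6-joint arm with a two-finger parallel gripper is mounted at the origin on the work surface. World frame = base frame: x ahead of the robot, y to its left, z up, the work surface at z = 0. Lengths are in m, angles in rad, forces in N, time in s.
With the tool pointing down it reaches from about 0.35 to 0.975 m from the base axis. Payload 4.9 kg.
Tool frame: the origin (TCP) lies at the very end of the fingers, on their centre line; the grasp point (between the pads) lies 19 mm behind it (manip.hold_point_z is the distance from the TCP to the grasp point, in m); z points along the fingers, x is the direction in which the jaws open and shut, and the axes are right-handed (so a half turn about z gives the same grasp; the last joint's range is limited). The gripper opens to 85 mm and grips with 20 to 120 N. Pads are 22 mm wide; open, the fingers measure 114 mm over their backs; the gripper's body (76 mm by 85 mm) begins 54 mm behind the grasp point. The pads swing forward as they close: fully open they stand 13 mm farther back than shut.
Start: joints at [-1.264, 0.053, 1.613, -0, 1.476, -0.119], TCP at [0.258, -0.569, 0.198] pointing down, gripper open.
Joint ranges: [-3.01, 3.01], [-1.01, 2.22], [0.06, 2.58], [-1.02, 4.17], [0.09, 2.62], [-3.14, 3.14]. Speed limits (rad/s): [2.57, 2.57, 3.14, 3.14, 3.14, 3.14].

## Interface

Orientations are given as a unit quaternion [w, x, y, z].
In Python, from plant import manip gives the robot as it stands.
- The arm moves only by the shell command python3 -m handwheel 'ROWS' [OPENING]. ROWS is JSON, a list of rows, each an object of numbers: "dx", "dy", "dz": the shift along the tool's x, y, z in m; "ax", "ay", "az": the turn, a rotation vector about the tool's x, y, z in rad. In form: [{"dx": .., "dy": .., "dz": .., "ax": .., "ay": .., "az": ..}, ...]. A call has 1 to 5 rows; each row is the pose to reach, as a shift and turn from the pose commanded when the call began, along the tool's axes at that moment; what a row does not reach only later rows make up. A row lasts 1/8 s, in which the tool goes at most 62.5 mm and 10.7 degrees, less where a joint would pass 70% of its speed; a pose out of reach is approached as far as the arm can. A call with a gripper value outside its range is refused whole. OPENING is the closure in counts, from 0 (fully open) to 255 (shut), set as the call begins (- or left out, the last holds). The fingers move at their own pace and stop on an object; the grip force is fixed at half the most. Time passes only in rows, so rows that repeat a pose let the fingers close. It gives the time, the measured TCP pose, the force and the opening at its end, in the units of the state.
- manip.state(): the state, without advancing time (a new reading comes with each control period).
- manip.grab_frame(name): name is "scene" or "side" or "wrist"; returns a dict with "image" (480x640x3 uint8, blue, green, red), "z_map" (480x640 float32, m along the optical axis (not along the pixel's ray), 0 where there is no reading), "K" (3x3 intrinsics, pixels), "xyz" and "rotation" of the camera in the world. Camera axes: x right, y up, looking along -z (the intrinsics and any distortion apply to the point x, -y, -z); pixel columns grow to the right and rows downward; lengths in m; the calibration is good to about 2 mm. A picture is of the moment at which its call begins.
- manip.job_done(): hands the job in, once; it reports no verdict.
The state is a dict: "time": time; "joint_pos": joint angles; "joint_vel": joint speeds; "joint_efforts": joint torques, N m; "tool_pos": TCP position; "tool_rot": TCP orientation; "contact_force": force on the tool from outside, world axes, zero at the start; "ft_torque": the same for the moment, N m; "gripper_width": opening from 0.0 (shut) to 1.0 (fully open).
Only numpy, scipy, OpenCV 4.12 (cv2) and the standard library are available. Lean on these libraries where they do the work, as an engineer would, in place of code of your own. Each camera call takes 0.05 s, during which the arm holds its last target.

## Working session

There is one attempt and no reset: what is moved stays moved. The work goes in short steps, Python scripts to look and compute and a shell command to move; the robot and the scene stay as the last step left them, time stands still between calls to the robot, and variables do not carry over. Pictures are saved under pics/ and viewed, and the job is handed in when it is done.

```bash
ls; mkdir -p pics
python3 - <<'E'
from plant import manip
import cv2
s=manip.state(); print(s)
import pickle
for n in("scene","side","wrist"):
    f=manip.grab_frame(n); cv2.imwrite(f"pics/{n}0.png",f["image"]); pickle.dump(f,open(f"{n}0.pkl","wb")); print(n,f["K"],f["xyz"],f["rotation"])
E
```

```text
pics
{'time': 0.0, 'joint_pos': array([-1.26401472e+00,  5.33592588e-02,  1.61427040e+00,  1.09276883e-05,
        1.47598924e+00, -1.18969666e-01]), 'joint_vel': array([ 8.89698388e-04,  4.39712331e-04, -9.93695343e-05,  7.63480631e-05,
        5.17502929e-04,  1.29646966e-03]), 'joint_efforts': array([ 7.06800220e-04, -3.93682480e+01, -3.70172954e+01, -7.93992149e-05,
        7.14976384e-03, -7.67471931e-06]), 'tool_pos': array([ 0.25794296, -0.56854573,  0.19637569]), 'tool_rot': array([-6.50244271e-04,  8.40536348e-01, -5.41754208e-01, -7.76934594e-04]), 'contact_force': array([ 0.07546779, -0.3882543 ,  0.64847514]), 'ft_torque': array([-0.04294997, -0.01530721, -0.05068782]), 'gripper_width': 1.0006220029998087}
scene [[563.74334624   0.         311.20298535]
 [  0.         563.74334624 226.395932  ]
 [  0.           0.           1.        ]] [ 1.19546411 -0.53674336  1.24425781] [0.85521185 0.2832633  0.13651247 0.41199385]
side [[446.61858548   0.         319.09375644]
 [  0.         446.61858548 240.0161297 ]
 [  0.           0.           1.        ]] [0.28510594 0.78010666 0.96595569] [-0.1396472  -0.05855965  0.35903035  0.92095963]
wrist [[398.60089121   0.         317.25658302]
 [  0.         398.60089121 240.57308794]
 [  0.           0.           1.        ]] [ 0.32549139 -0.53808647  0.37307457] [ 0.83141446 -0.1231989   0.08088779 -0.53575105]
```

View pics/scene0.png

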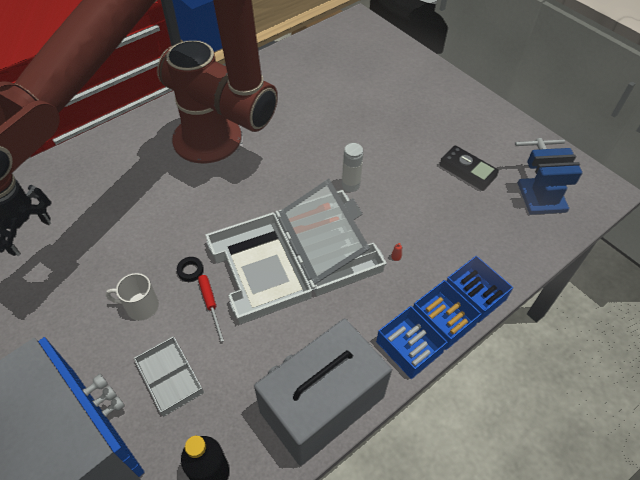

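View pics/side0.png

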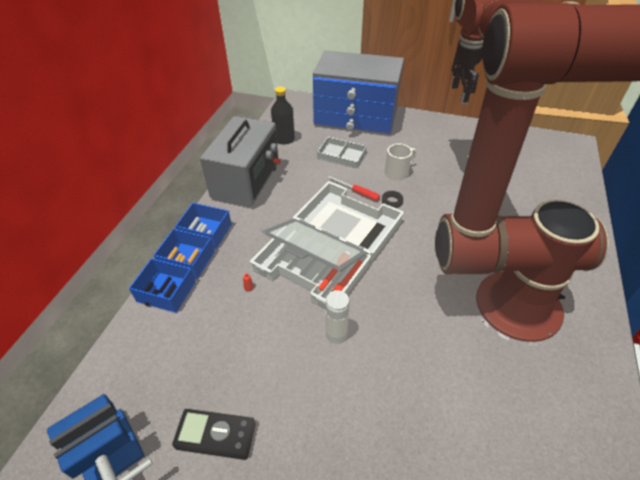

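View pics/wrist0.png

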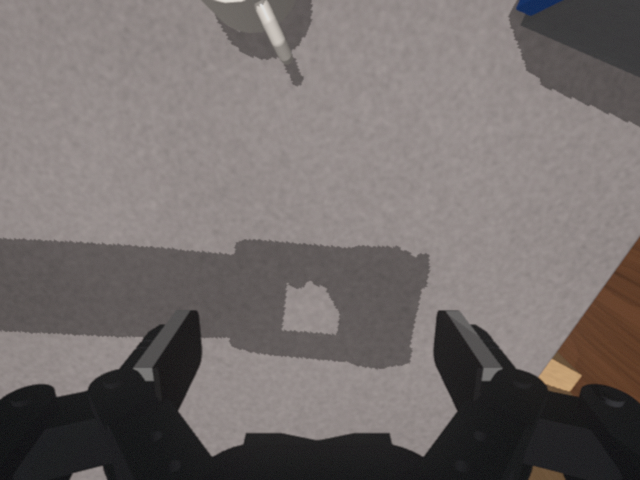

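```bash
cat > h.py <<'E'
import numpy as np, pickle, cv2
from scipy.spatial.transform import Rotation as R
def q(v): return R.from_quat([v[1],v[2],v[3],v[0]])
def p3(f,u,v,d=None):
    K=f["K"]; d=f["z_map"][int(round(v)),int(round(u))] if d is None else d
    c=np.array([(u-K[0,2])/K[0,0]*d,-(v-K[1,2])/K[1,1]*d,-d]); return f["xyz"]+q(f["rotation"]).apply(c)
def onz(f,u,v,z):
    a=p3(f,u,v,1.0)-f["xyz"]; return f["xyz"]+a*(z-f["xyz"][2])/a[2]
def proj(f,P):
    c=q(f["rotation"]).inv().apply(np.atleast_2d(P)-f["xyz"]); K=f["K"]
    return np.c_[K[0,0]*c[:,0]/-c[:,2]+K[0,2],K[1,1]*-c[:,1]/-c[:,2]+K[1,2]]
def load(n): return pickle.load(open(n+".pkl","rb"))
def crop(f,x0,y0,w,h,s,out): cv2.imwrite(out,cv2.resize(f["image"][y0:y0+h,x0:x0+w],None,fx=s,fy=s,interpolation=cv2.INTER_CUBIC))
E
python3 - <<'E'
from h import *
crop(load("scene0"),195,135,210,190,3.8,"pics/c1.png")
crop(load("side0"),220,160,200,190,4,"pics/c2.png")
E
```

```text
(no output)
```

View pics/c1.png

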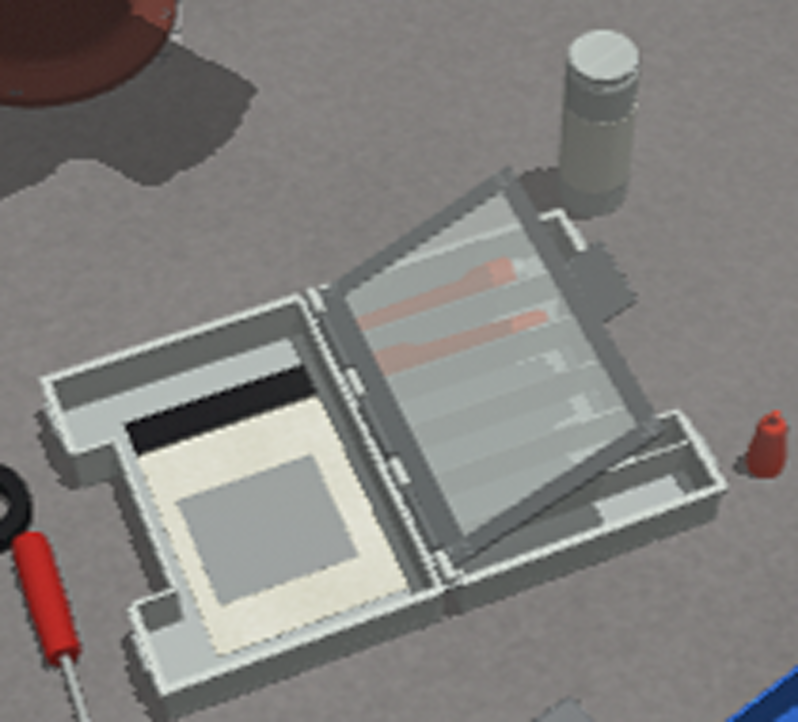

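View pics/c2.png

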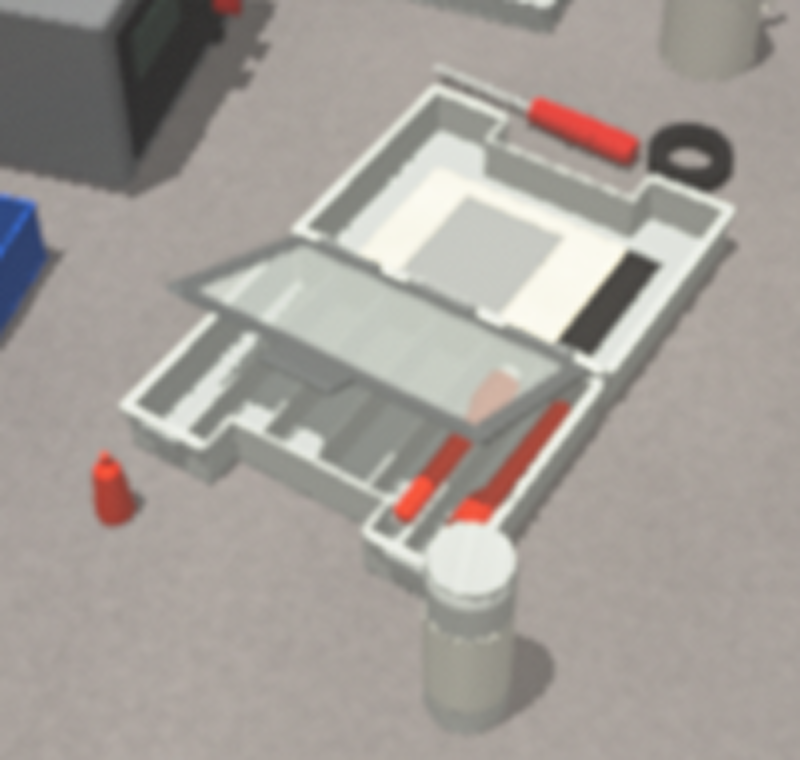

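```bash
cat > fit.py <<'E'
from h import *
from scipy.optimize import least_squares
S=load("scene0");D=load("side0")
sc=lambda x,y:(195+x/3.8,135+y/3.8); sd=lambda x,y:(220+x/4,160+y/4)
obs=[(S,sc(42,380),(-.13,-.196)),(S,sc(165,692),(.13,-.196)),(S,sc(725,487),(.13,.196)),
(D,sd(435,88),(.13,-.196)),(D,sd(735,208),(-.13,-.196)),(D,sd(123,405),(.13,.196))]
lf=[(S,sc(507,172),(-.122,.168,.002)),(S,sc(655,428),(.122,.168,.002)),(S,sc(595,243),(-.028,.196,.002)) ,(S,sc(635,295),(.028,.196,.002)),
(D,sd(170,287),(.122,.168,.002)),(D,sd(485,437),(-.122,.168,.002))]
def T(p,c): 
    c=np.array(c,float); a=p[2]
    return np.array([p[0]+c[0]*np.cos(a)-c[1]*np.sin(a),p[1]+c[0]*np.sin(a)+c[1]*np.cos(a),c[2]])
def L(c,t): return (c[0],c[1]*np.cos(t)-c[2]*np.sin(t),.046+c[1]*np.sin(t)+c[2]*np.cos(t))
def res(p):
    r=[proj(f,T(p,(*c,.042)))[0]-uv for f,uv,c in obs]
    r+=[proj(f,T(p,L(c,p[3])))[0]-uv for f,uv,c in lf]
    return np.array(r).ravel()
if __name__=="__main__":
    for f,uv,c in obs: print(c,onz(f,*uv,.042).round(4))
    s=least_squares(res,[.6,0,-.1,.4],loss="soft_l1"); print(s.x); print(res(s.x).reshape(-1,2).round(1))
    p=s.x
    print("tab",T(p,L((0,.196,0),p[3])),"bay",T(p,(0,.182,0)),"hinge",T(p,(0,0,.046)))
    print("can foot?", [onz(S,*sc(592,212),0)], "adapter",onz(S,*sc(768,475),0))
E
python3 fit.py
```

```text
(-0.13, -0.196) [ 0.3455 -0.2129  0.042 ]
(0.13, -0.196) [ 0.598  -0.2817  0.042 ]
(0.13, 0.196) [0.7045 0.0962 0.042 ]
(0.13, -0.196) [ 0.5926 -0.2798  0.042 ]
(-0.13, -0.196) [ 0.3394 -0.2124  0.042 ]
(0.13, 0.196) [0.6997 0.0981 0.042 ]
[ 0.52212647 -0.05887498 -0.26965835  0.45353433]
[[-0.3 -0.2]
 [-0.9 -0.6]
 [-1.5 -1.1]
 [-0.6 -0.7]
 [-1.7 -0.5]
 [ 0.4 -0.7]
 [-0.5 -2.3]
 [ 1.9  0.2]
 [ 0.5 -1.6]
 [-0.3  0.6]
 [-1.6 -0.7]
 [-0.5  0.8]]
tab [0.56906259 0.11094325 0.13187648] bay [0.57061166 0.1165479  0.        ] hinge [ 0.52212647 -0.05887498  0.046     ]
can foot? [array([0.44235651, 0.20945576, 0.        ])] adapter [ 6.98661312e-01  1.48420255e-01 -2.22044605e-16]
```

```bash
cat > go.py <<'E'
# python3 go.py X Y Z tilt_deg : tip target in case frame; tilt = tool axis down-angle from horizontal (-Ycase). prints row from the measured pose
import sys
from h import *
from plant import manip
P=np.array([.5221,-.0589]);A=-.2697
Rc=R.from_euler('z',A)
def here():
    s=manip.state(); Rt=q(s["tool_rot"]); p=Rc.inv().apply(s["tool_pos"]-[*P,0])
    d=Rc.inv().apply(Rt.apply([0,0,1])); return s,Rt,p,d
def main():
    s,Rt,p,d=here()
    print("t",round(s["time"],2),"case tip",p.round(4),"d",d.round(3),"F",Rc.inv().apply(s["contact_force"]).round(1),"j",s["joint_pos"].round(2),"grip",round(s["gripper_width"],2))
    if len(sys.argv)>4:
        X,Y,Z,t=map(float,sys.argv[1:5]); t=np.radians(t)
        z=np.array([0,-np.cos(t),-np.sin(t)]); x=np.array([1.,0,0]); y=np.cross(z,x)
        G=Rc*R.from_matrix(np.c_[x,y,z])
        dl=Rt.inv().apply(Rc.apply(np.array([X,Y,Z])-p)); rv=(Rt.inv()*G).as_rotvec()
        print("row d",dl.round(4),"a",rv.round(3))
main()
E
python3 go.py 0 .4 .35 90; python3 go.py 0 .4 .35 60
```

```text
t 0.15 case tip [-0.1187 -0.5617  0.1966] d [-0.001  0.001 -1.   ] F [-0.3  0.4  0.2] j [-1.26  0.05  1.61 -0.    1.48 -0.12] grip 1.0
row d [-0.6625 -0.7074 -0.1522] a [-0.001  0.001 -0.875]
t 0.15 case tip [-0.1187 -0.5617  0.1966] d [-0.001  0.001 -1.   ] F [-0.3  0.4  0.2] j [-1.26  0.05  1.61 -0.    1.48 -0.12] grip 1.0
row d [-0.6625 -0.7074 -0.1522] a [-0.49   0.23  -0.854]
```

```bash
python3 -m handwheel '[{"dz":-0.06},{"dx":-0.02,"dy":-0.02,"dz":-0.12},{"dx":-0.06,"dy":-0.064,"dz":-0.15},{"dx":-0.1,"dy":-0.107,"dz":-0.16,"az":-0.1},{"dx":-0.14,"dy":-0.15,"dz":-0.16,"az":-0.2}]' 255 && python3 go.py 0 .4 .35 60
```

```text
invalid input at $[0]: expected keys dx, dy, dz, ax, ay, az
```

```bash
python3 go.py 0 .4 .35 90
```

```text
t 0.15 case tip [-0.1187 -0.5617  0.1966] d [-0.001  0.001 -1.   ] F [-0.3  0.4  0.2] j [-1.26  0.05  1.61 -0.    1.48 -0.12] grip 1.0
row d [-0.6625 -0.7074 -0.1522] a [-0.001  0.001 -0.875]
```

All six keys are required.

```bash
python3 -m handwheel '[{"dx":0,"dy":0,"dz":-0.06,"ax":0,"ay":0,"az":0},{"dx":-0.02,"dy":-0.02,"dz":-0.12,"ax":0,"ay":0,"az":0},{"dx":-0.06,"dy":-0.064,"dz":-0.15,"ax":0,"ay":0,"az":0},{"dx":-0.1,"dy":-0.107,"dz":-0.16,"ax":0,"ay":0,"az":-0.1},{"dx":-0.14,"dy":-0.15,"dz":-0.16,"ax":0,"ay":0,"az":-0.2}]' 255 && python3 go.py 0 .4 .35 90
```

```text
time: 0.78
tool_pos: [0.3375, -0.3785, 0.3592]
tool_rot: [0.001, 0.891, -0.454, 0.001]
contact_force: [1.2, -0.3, 0.2]
gripper_width: 0.002
t 0.78 case tip [-0.0927 -0.3572  0.3592] d [ 0.002 -0.002 -1.   ] F [1.2 0.  0.2] j [-0.99 -0.28  1.65  0.    1.76 -0.05] grip 0.0
row d [-0.3994 -0.65    0.0082] a [ 0.001 -0.003 -0.673]
```

```bash
python3 -m handwheel '[{"dx":-0.03,"dy":-0.05,"dz":0,"ax":0,"ay":0,"az":-0.1},{"dx":-0.06,"dy":-0.1,"dz":0,"ax":0,"ay":0,"az":-0.2},{"dx":-0.09,"dy":-0.15,"dz":0,"ax":0,"ay":0,"az":-0.3},{"dx":-0.12,"dy":-0.2,"dz":0,"ax":0,"ay":0,"az":-0.4},{"dx":-0.15,"dy":-0.25,"dz":0,"ax":0,"ay":0,"az":-0.5}]' && python3 go.py 0 .4 .35 60
```

```text
time: 1.4
tool_pos: [0.452, -0.1099, 0.3574]
tool_rot: [0.0, 0.976, -0.219, 0.0]
contact_force: [0.4, 0.1, -0.5]
gripper_width: 0.004
t 1.4 case tip [-0.054  -0.0678  0.3574] d [ 0. -0. -1.] F [ 0.4  0.2 -0.5] j [-0.4  -0.38  1.73  0.    1.78  0.04] grip 0.0
row d [-0.0269 -0.4702  0.0074] a [-0.522  0.045 -0.168]
```

```bash
python3 -m handwheel '[{"dx":0,"dy":-0.06,"dz":0,"ax":-0.05,"ay":0,"az":-0.05},{"dx":0,"dy":-0.12,"dz":0,"ax":-0.1,"ay":0.01,"az":-0.1},{"dx":-0.01,"dy":-0.18,"dz":0,"ax":-0.15,"ay":0.02,"az":-0.17},{"dx":-0.02,"dy":-0.24,"dz":0,"ax":-0.25,"ay":0.03,"az":-0.17},{"dx":-0.02,"dy":-0.3,"dz":0,"ax":-0.35,"ay":0.04,"az":-0.17}]' && python3 go.py 0 .4 .3 50
```

```text
time: 2.02
tool_pos: [0.5629, 0.1698, 0.3585]
tool_rot: [0.175, 0.975, -0.134, -0.018]
contact_force: [0.9, -1.4, -0.4]
gripper_width: 0.002
t 2.02 case tip [-0.0216  0.2313  0.3585] d [ 0.011 -0.347 -0.938] F [ 1.3 -1.1 -0.4] j [ 0.32  0.07  1.37 -0.31  1.89  0.52] grip 0.0
row d [ 0.0208 -0.1786 -0.0035] a [-0.344 -0.01  -0.007]
```

```bash
python3 -m handwheel '[{"dx":0.005,"dy":-0.05,"dz":0,"ax":-0.08,"ay":0,"az":0},{"dx":0.01,"dy":-0.1,"dz":0,"ax":-0.16,"ay":0,"az":0},{"dx":0.02,"dy":-0.14,"dz":0,"ax":-0.25,"ay":0,"az":0},{"dx":0.02,"dy":-0.18,"dz":0,"ax":-0.344,"ay":-0.01,"az":0},{"dx":0.02,"dy":-0.18,"dz":0,"ax":-0.43,"ay":-0.01,"az":0}]' && python3 go.py 0 .24 .13 45
```

```text
time: 2.65
tool_pos: [0.6275, 0.3272, 0.2906]
tool_rot: [0.38, 0.915, -0.125, -0.054]
contact_force: [0.7, -0.8, -1.0]
gripper_width: -0.002
t 2.65 case tip [-0.0013  0.4002  0.2906] d [-0.006 -0.709 -0.705] F [ 0.9 -0.6 -1. ] j [ 0.58  0.65  0.87 -0.6   2.18  0.65] grip -0.0
row d [ 0.0025 -0.0011  0.2268] a [ 0.003  0.006 -0.   ]
```

```bash
python3 -m handwheel '[{"dx":0,"dy":0,"dz":0.05,"ax":0,"ay":0,"az":0},{"dx":0,"dy":0,"dz":0.1,"ax":0,"ay":0,"az":0},{"dx":0.002,"dy":-0.005,"dz":0.15,"ax":0,"ay":0,"az":0},{"dx":0.002,"dy":-0.01,"dz":0.18,"ax":0,"ay":0,"az":0},{"dx":0.002,"dy":-0.01,"dz":0.18,"ax":0,"ay":0,"az":0}]' && python3 go.py 0 .168 .09 45
python3 - <<'E'
from h import *
from plant import manip
for n in("scene","side","wrist"):
    f=manip.grab_frame(n); pickle.dump(f,open(n+"1.pkl","wb")); cv2.imwrite(f"pics/{n}1.png",f["image"])
    if n!="wrist": crop(f,220,120,200,200,3,f"pics/{n}1c.png")
E
```

```text
time: 3.28
tool_pos: [0.5955, 0.2075, 0.158]
tool_rot: [0.379, 0.915, -0.127, -0.055]
contact_force: [-0.3, 0.1, -0.2]
gripper_width: 0.005
t 3.27 case tip [-0.0003  0.2764  0.158 ] d [-0.009 -0.707 -0.707] F [-0.3  0.  -0.2] j [ 0.47  0.5   1.3  -0.57  1.89  0.72] grip 0.0
row d [0.0014 0.0285 0.1247] a [ 0.     0.009 -0.003]
```

View pics/scene1c.png

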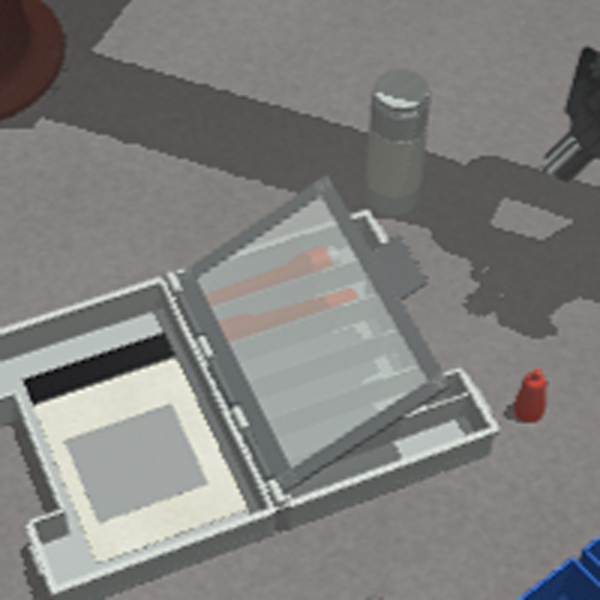

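View pics/side1.png

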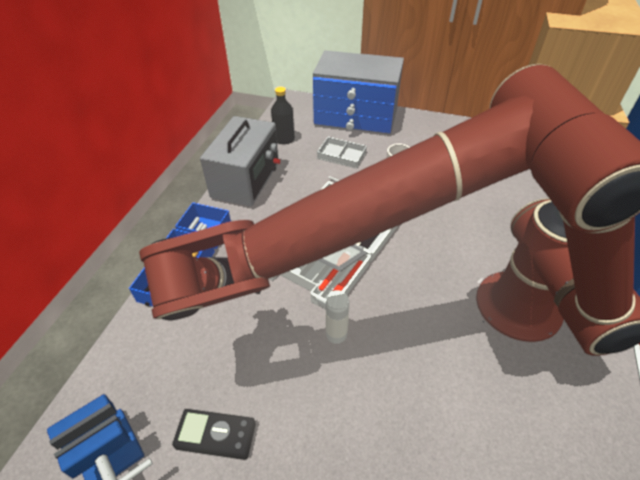

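View pics/wrist1.png

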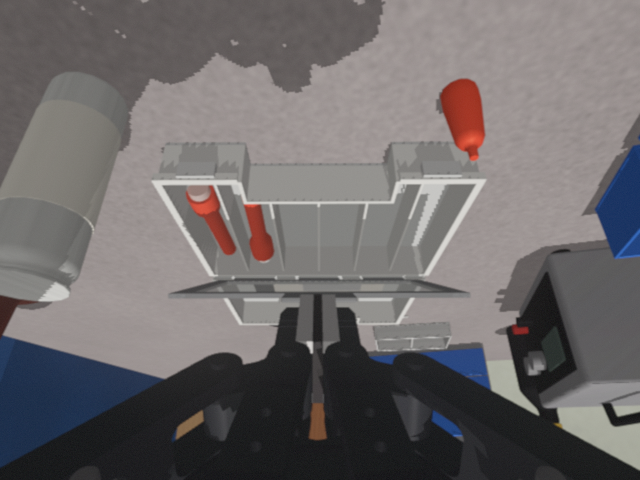

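```bash
python3 -m handwheel '[{"dx":0,"dy":0.012,"dz":0.05,"ax":0,"ay":0.004,"az":0},{"dx":0.001,"dy":0.024,"dz":0.1,"ax":0,"ay":0.009,"az":-0.003},{"dx":0.001,"dy":0.028,"dz":0.125,"ax":0,"ay":0.009,"az":-0.003},{"dx":0.001,"dy":0.028,"dz":0.125,"ax":0,"ay":0.009,"az":-0.003}]' && python3 go.py 0 .165 .11 45
python3 - <<'E'
from h import *
from plant import manip
for n in("scene","wrist"):
    f=manip.grab_frame(n); pickle.dump(f,open(n+"1.pkl","wb")); cv2.imwrite(f"pics/{n}2.png",f["image"])
    if n!="wrist": crop(f,300,140,140,120,5,f"pics/{n}2c.png")
E
```

```text
time: 3.92
tool_pos: [0.5688, 0.1049, 0.0923]
tool_rot: [0.378, 0.916, -0.125, -0.049]
contact_force: [-0.4, 0.2, 0.0]
gripper_width: 0.001
t 3.92 case tip [0.0014 0.1703 0.0923] d [ 0.004 -0.704 -0.71 ] F [-0.5  0.   0. ] j [ 0.36  0.4   1.55 -0.61  1.69  0.72] grip 0.0
row d [-0.0013  0.0162 -0.0088] a [-0.004 -0.004 -0.003]
```

View pics/scene2c.png

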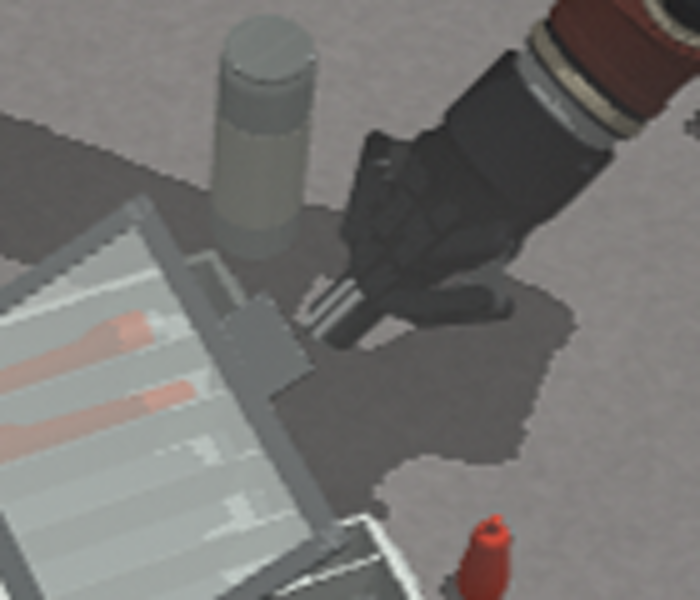

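View pics/wrist2.png

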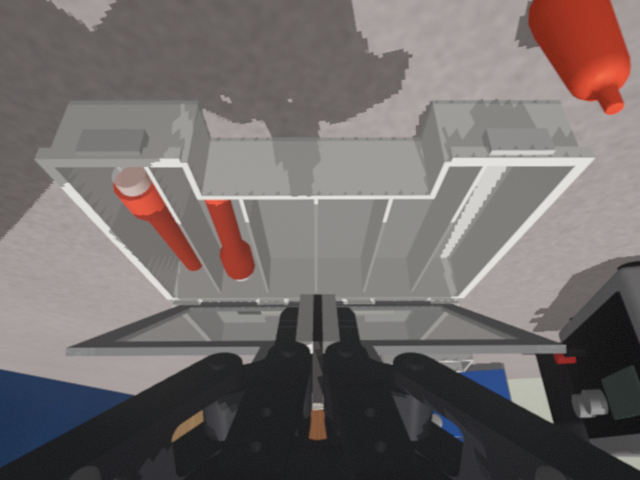

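```bash
cat > arc.py <<'E'
# python3 arc.py t:tau t:tau ... leaf deg : tool down-angle deg -> rows
import sys
sys.argv,args=sys.argv[:1],sys.argv[1:]
from go import *
s,Rt,p,d=here(); rho,h=.172,.011
for a in args:
    t,tau=map(lambda v:np.radians(float(v)),a.split(":"))
    z=np.array([0,-np.cos(tau),-np.sin(tau)]); n=np.array([0,-np.sin(t),np.cos(t)]); u=np.array([0,np.cos(t),np.sin(t)])
    sn=z@n
    dl=h*abs(z@u) if sn>=0 else h/np.sqrt(1-sn**2)+(.196-rho)*(-sn)/np.sqrt(1-sn**2)
    g=np.array([0,0,.046])+rho*u-(dl+.002)*n
    x=np.array([1.,0,0]); G=Rc*R.from_matrix(np.c_[x,np.cross(z,x),z])
    print(a,"tip",g.round(3),"d",(Rt.inv().apply(Rc.apply(g-p))).round(3),"a",(Rt.inv()*G).as_rotvec().round(3))
E
python3 arc.py 20:45 26:45 30:45 35:45 40:45 45:45 50:45
```

```text
t 4.03 case tip [0.0025 0.1722 0.0939] d [ 0.007 -0.703 -0.711] F [0.5 0.7 0.2] j [ 0.37  0.4   1.54 -0.61  1.69  0.72] grip -0.0
20:45 tip [0.    0.17  0.081] d [-0.003 -0.008  0.01 ] a [-0.006 -0.007 -0.004]
26:45 tip [0.    0.164 0.102] d [-0.002  0.011  0.   ] a [-0.006 -0.007 -0.004]
30:45 tip [0.    0.159 0.115] d [-0.002  0.024 -0.006] a [-0.006 -0.007 -0.004]
35:45 tip [0.    0.151 0.13 ] d [-0.002  0.041 -0.011] a [-0.006 -0.007 -0.004]
40:45 tip [0.    0.141 0.145] d [-0.002  0.058 -0.015] a [-0.006 -0.007 -0.004]
45:45 tip [0.    0.131 0.158] d [-0.002  0.075 -0.017] a [-0.006 -0.007 -0.004]
50:45 tip [0.    0.12  0.169] d [-0.002  0.09  -0.017] a [-0.006 -0.007 -0.004]
```

```bash
python3 -m handwheel '[{"dx":-0.001,"dy":0.011,"dz":0,"ax":0,"ay":-0.004,"az":0},{"dx":-0.002,"dy":0.02,"dz":-0.004,"ax":0,"ay":-0.007,"az":-0.004},{"dx":-0.002,"dy":0.03,"dz":-0.008,"ax":0,"ay":-0.007,"az":-0.004},{"dx":-0.002,"dy":0.041,"dz":-0.011,"ax":0,"ay":-0.007,"az":-0.004},{"dx":-0.002,"dy":0.052,"dz":-0.013,"ax":0,"ay":-0.007,"az":-0.004}]' && python3 arc.py 45:45 50:45 55:45 60:45 65:45
python3 - <<'E'
from h import *
from plant import manip
for n in("scene",):
    f=manip.grab_frame(n); crop(f,260,120,160,150,4,f"pics/{n}3c.png")
E
```

```text
time: 4.65
tool_pos: [0.5593, 0.0785, 0.1388]
tool_rot: [0.377, 0.916, -0.124, -0.052]
contact_force: [-0.0, -0.0, -0.2]
gripper_width: 0.005
t 4.65 case tip [-0.0008  0.1424  0.1388] d [-0.002 -0.704 -0.71 ] F [-0.  -0.1 -0.2] j [ 0.33  0.31  1.58 -0.63  1.73  0.66] grip 0.01
45:45 tip [0.    0.131 0.158] d [ 0.001  0.022 -0.006] a [-0.004  0.002  0.001]
50:45 tip [0.    0.12  0.169] d [ 0.001  0.037 -0.006] a [-0.004  0.002  0.001]
55:45 tip [0.    0.109 0.18 ] d [ 0.001  0.052 -0.006] a [-0.004  0.002  0.001]
60:45 tip [0.    0.097 0.189] d [ 0.001  0.067 -0.003] a [-0.004  0.002  0.001]
65:45 tip [0.    0.084 0.197] d [0.001 0.082 0.   ] a [-0.004  0.002  0.001]
```

View pics/scene3c.png

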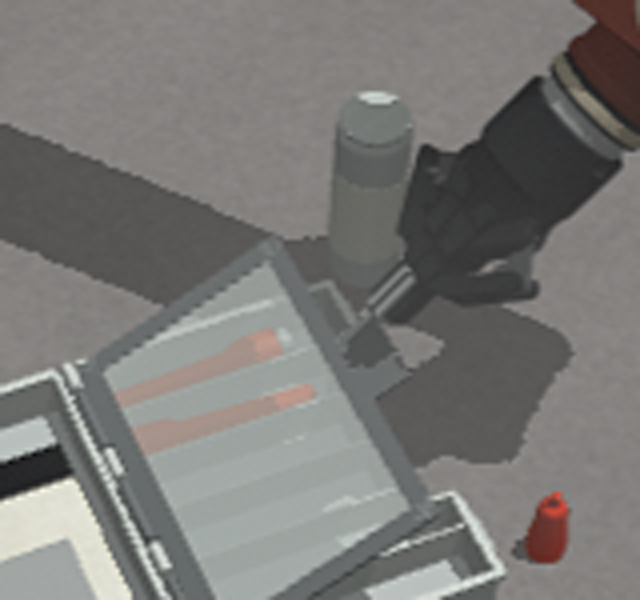

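Run:
```python
from h import *
from plant import manip
from fit import T,L
s=manip.state(); f=manip.grab_frame("scene"); w=manip.grab_frame("wrist"); cv2.imwrite("pics/w3.png",w["image"])
im=f["image"].copy()
p=[.5221,-.0589,-.2697]
def dot(P,c):
    u=proj(f,P)[0]; print(u.round(1), "z_map",f["z_map"][int(u[1]),int(u[0])], "pred", -(q(f["rotation"]).inv().apply(P-f["xyz"]))[2]); return u
pts=[(s["tool_pos"],(0,0,255))]+[(T(p,L(c,.4535)),(0,255,0)) for c in[(-.028,.196,0),(.028,.196,0),(-.028,.168,0),(.028,.168,0),(-.122,.168,0),(.122,.168,0),(-.122,0.01,0),(.122,0.01,0)]]
us=[(dot(P,c),c) for P,c in pts]
big=cv2.resize(im[120:270,260:420],None,fx=5,fy=5,interpolation=cv2.INTER_CUBIC)
for u,c in us: cv2.circle(big,(int((u[0]-260+.5)*5),int((u[1]-120+.5)*5)),3,c,-1)
cv2.imwrite("pics/s3b.png",big[:600])
```

```text
[345.  207.6] z_map 1.434597 pred 1.4113262157823308
[352.3 197.7] z_map 1.3913187 pred 1.4412074639420696
[362.  213.6] z_map 1.4072888 pred 1.4104554929011475
[343.2 203.7] z_map 1.4419062 pred 1.4451549666678725
[352.7 219.7] z_map 1.4166245 pred 1.4144029956269504
[328.2 178.4] z_map 1.653723 pred 1.4967743466294205
[369.5 248.1] z_map 1.3617325 pred 1.3627836156654023
[279.5 211. ] z_map 1.5317245 pred 1.519049540582166
[315.4 282.8] z_map 1.3773696 pred 1.3850588096181478
```

View pics/s3b.png

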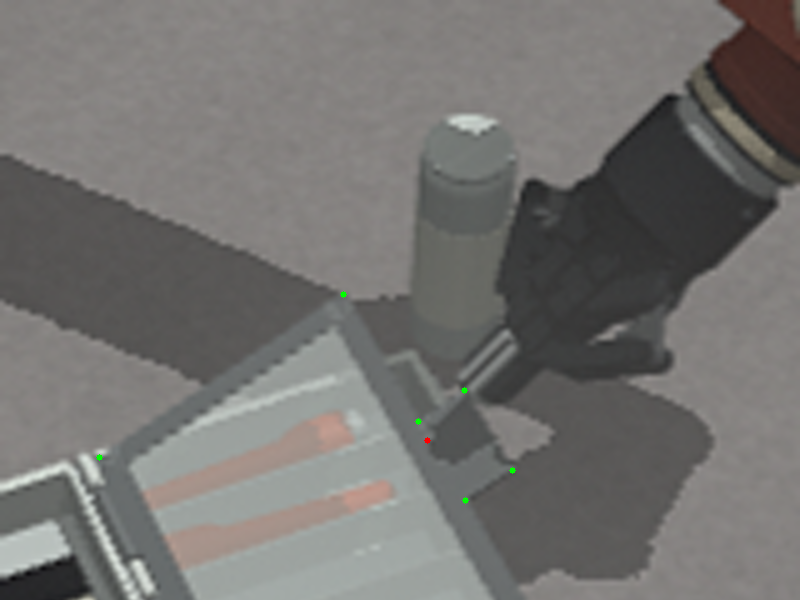

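View pics/w3.png

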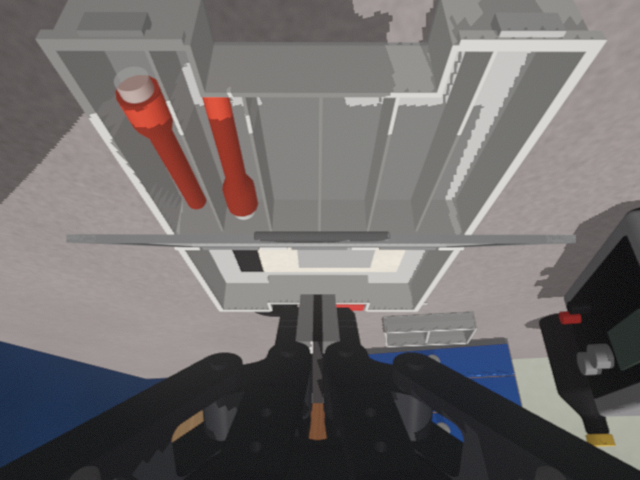

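Run:
```python
from h import *
from plant import manip
s=manip.state(); f=manip.grab_frame("scene")
Rc=R.from_euler('z',-.2697)
C=lambda P:Rc.inv().apply(P-np.array([.5221,-.0589,0])).round(4)
for b in [(430,432),(445,440),(470,420),(480,440),(460,400),(490,370),(450,470),(480,470),(500,475),(430,460),(350,315),(400,400),(500,560)]:
    u,v=260+b[0]/5,120+b[1]/5
    print(b,C(p3(f,u,v)))
print("tcp",C(s["tool_pos"]))
w=manip.grab_frame("wrist")
for u,v in [(310,300),(318,310),(270,236),(330,236),(370,237),(100,240),(550,240),(320,290),(320,70),(320,262)]: print("w",u,v,C(p3(w,u,v)))
```

```text
(430, 432) [-0.0124  0.1512  0.1264]
(445, 440) [-0.0045  0.1559  0.1267]
(470, 420) [-0.0061  0.1702  0.134 ]
(480, 440) [0.0045 0.171  0.1296]
(460, 400) [-0.0179  0.1701  0.1367]
(490, 370) [0.0046 0.1725 0.184 ]
(450, 470) [0.0127 0.1506 0.125 ]
(480, 470) [0.0193 0.1641 0.126 ]
(500, 475) [0.028  0.1708 0.1287]
(430, 460) [1.000e-04 1.456e-01 1.208e-01]
(350, 315) [-0.1063  0.1492  0.1184]
(400, 400) [-0.0406  0.1477  0.122 ]
(500, 560) [0.0711 0.1502 0.122 ]
tcp [-0.0006  0.1425  0.1386]
w 310 300 [-0.0039  0.1807  0.161 ]
w 318 310 [-0.001   0.1865  0.1667]
w 270 236 [-0.0206  0.177   0.1322]
w 330 236 [0.0039 0.1772 0.1322]
w 370 237 [0.0203 0.1766 0.1324]
w 100 240 [-0.1046  0.153   0.1212]
w 550 240 [0.11   0.1516 0.1201]
w 320 290 [ 0.0016 -0.1627  0.0237]
w 320 70 [-0.      0.1697  0.0229]
w 320 262 [ 0.0014 -0.1194  0.0043]
```

Run:
```python
from h import *
from plant import manip
s=manip.state(); f=manip.grab_frame("scene"); w=manip.grab_frame("wrist")
Rt=q(s["tool_rot"])
for dz in (0,-.02,-.04,-.06):
  for dy in(0,-.011): 
    P=s["tool_pos"]+Rt.apply([0,dy,dz]); print(dz,dy,proj(w,P)[0].round(0),proj(f,P)[0].round(1), -(q(w["rotation"]).inv().apply(P-w["xyz"]))[2].round(3))
# finger pixels in tool frame
for v in range(286,330,4):
    P=p3(w,318,v); print(v, Rt.inv().apply(P-s["tool_pos"]).round(4), p3(w,305,v).round(2), w["image"][v,308])
# scene finger in tool frame
for b in [(490,370),(500,350),(470,385),(462,398),(480,390)]:
    print(b,Rt.inv().apply(p3(f,260+b[0]/5,120+b[1]/5)-s["tool_pos"]).round(4))
crop(w,240,200,160,140,5,"pics/w4c.png")
```

```text
0 0 [318. 282.] [345.  207.9] 0.19
0 -0.011 [319. 260.] [347.7 208.9] 0.187
-0.02 0 [319. 300.] [350.4 202.6] 0.171
-0.02 -0.011 [319. 277.] [353.1 203.6] 0.168
-0.04 0 [319. 323.] [355.9 197.3] 0.152
-0.04 -0.011 [319. 297.] [358.5 198.3] 0.149
-0.06 0 [319. 353.] [361.4 191.9] 0.133
-0.06 -0.011 [319. 323.] [364. 193.] 0.13
286 [3.000e-04 1.326e-01 3.009e-01] [ 0.46 -0.21  0.02] [146 150 152]
290 [0.0003 0.1369 0.298 ] [ 0.46 -0.21  0.02] [145 149 151]
294 [-0.0003 -0.0112 -0.038 ] [0.56 0.11 0.16] [118 121 122]
298 [-0.0003 -0.0117 -0.0425] [0.56 0.12 0.16] [ 96  98 101]
302 [-0.0003 -0.0108 -0.044 ] [0.56 0.12 0.16] [ 99  99 101]
306 [-0.0003 -0.011  -0.0476] [0.57 0.12 0.16] [ 97  99 102]
310 [-0.0003 -0.0108 -0.0504] [0.57 0.12 0.17] [ 97  98 100]
314 [-0.0003 -0.0109 -0.0536] [0.57 0.12 0.17] [ 96  98 101]
318 [-0.0003 -0.0108 -0.0563] [0.57 0.13 0.17] [95 97 99]
322 [-0.0003 -0.0114 -0.06  ] [0.57 0.13 0.17] [95 96 99]
326 [-0.0003 -0.0117 -0.0632] [0.57 0.13 0.17] [ 97  98 101]
(490, 370) [ 0.0041  0.0095 -0.0533]
(500, 350) [-0.0015  0.0079 -0.0627]
(470, 385) [ 0.001   0.008  -0.0395]
(462, 398) [-0.0189 -0.0228 -0.0191]
(480, 390) [ 0.0043  0.0036 -0.0408]
```

View pics/w4c.png

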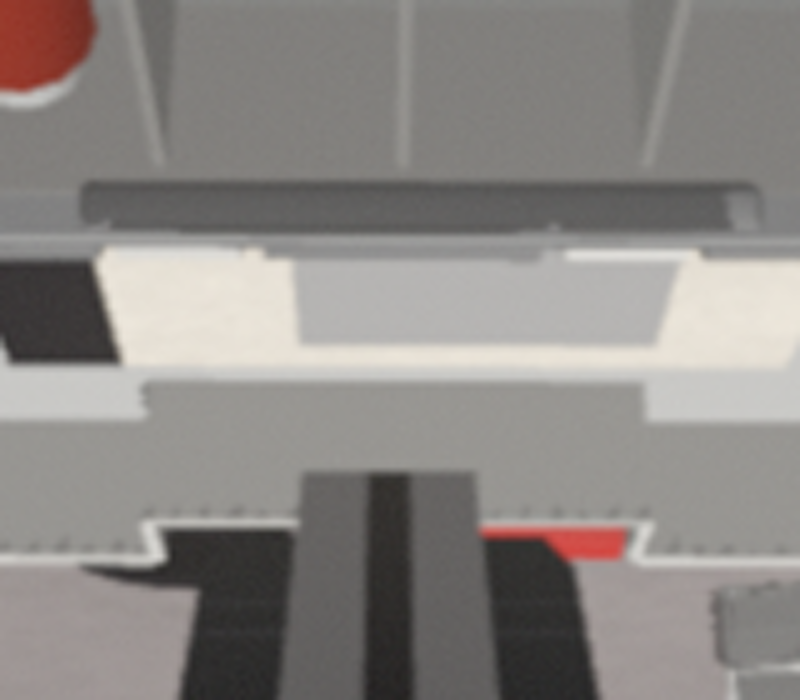

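```bash
sed -i 's|d=Rc.inv().apply(Rt.apply(\[0,0,1\])); return|d=Rc.inv().apply(Rt.apply([0,0,1])); p=p-.038*d; return|' go.py
# translation of real tip: with rotation, TCP shift = tip shift + .038*(d_new-d_old)
sed -i 's|dl=Rt.inv().apply(Rc.apply(np.array(\[X,Y,Z\])-p))|dl=Rt.inv().apply(Rc.apply(np.array([X,Y,Z])-p+.038*(z-d)))|' go.py
sed -i 's|Rc.apply(g-p)|Rc.apply(g-p+.038*(z-d))|' arc.py
for a in "0 .25 .17" "0 .21 .085" "0 .165 .085"; do python3 go.py $a 45; done
```

```text
t 5.0 case tip [-0.001   0.1694  0.1643] d [-0.003 -0.705 -0.709] F [-0.2 -0.8  0.4] j [ 0.33  0.31  1.58 -0.63  1.73  0.66] grip -0.0
row d [ 0.0011 -0.053  -0.0609] a [-0.003  0.003  0.002]
t 5.0 case tip [-0.001   0.1694  0.1643] d [-0.003 -0.705 -0.709] F [-0.2 -0.8  0.4] j [ 0.33  0.31  1.58 -0.63  1.73  0.66] grip -0.0
row d [ 0.0013 -0.0845  0.0276] a [-0.003  0.003  0.002]
t 5.0 case tip [-0.001   0.1694  0.1643] d [-0.003 -0.705 -0.709] F [-0.2 -0.8  0.4] j [ 0.33  0.31  1.58 -0.63  1.73  0.66] grip -0.0
row d [ 0.0014 -0.0526  0.0593] a [-0.003  0.003  0.002]
```

```bash
python3 -m handwheel '[{"dx":0.001,"dy":-0.03,"dz":-0.045,"ax":0,"ay":0,"az":0},{"dx":0.001,"dy":-0.055,"dz":-0.062,"ax":0,"ay":0,"az":0},{"dx":0.001,"dy":-0.075,"dz":-0.03,"ax":0,"ay":0,"az":0},{"dx":0.001,"dy":-0.085,"dz":0.015,"ax":0,"ay":0,"az":0},{"dx":0.001,"dy":-0.085,"dz":0.028,"ax":0,"ay":0,"az":0}]' && python3 go.py 0 .165 .085 45
python3 - <<'E'
from h import *
from plant import manip
f=manip.grab_frame("wrist");cv2.imwrite("pics/w5.png",f["image"])
E
```

```text
time: 5.62
tool_pos: [0.5682, 0.1164, 0.0546]
tool_rot: [0.379, 0.916, -0.123, -0.055]
contact_force: [0.1, 0.3, 0.4]
gripper_width: -0.005
t 5.62 case tip [-0.002   0.2081  0.0814] d [-0.007 -0.707 -0.707] F [0.  0.4 0.4] j [ 0.38  0.47  1.53 -0.6   1.67  0.75] grip -0.0
row d [0.0023 0.033  0.028 ] a [0.    0.007 0.005]
```

View pics/w5.png

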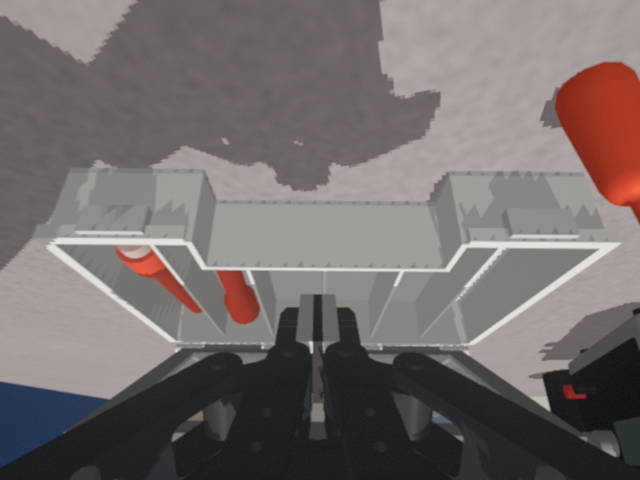

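```bash
sed -i 's/rho,h=.172/rho,h=.178/' arc.py; python3 arc.py 15:45 20:45 26:45 30:45 35:45
```

```text
t 5.67 case tip [-0.0015  0.2077  0.082 ] d [-0.006 -0.707 -0.707] F [-0.5  0.1 -0.6] j [ 0.38  0.47  1.53 -0.6   1.67  0.75] grip 0.0
15:45 tip [0.    0.178 0.068] d [0.002 0.011 0.031] a [0.    0.006 0.004]
20:45 tip [0.    0.175 0.086] d [0.002 0.026 0.021] a [0.    0.006 0.004]
26:45 tip [0.    0.169 0.106] d [0.002 0.045 0.011] a [0.    0.006 0.004]
30:45 tip [0.    0.163 0.119] d [0.002 0.058 0.005] a [0.    0.006 0.004]
35:45 tip [0.    0.155 0.135] d [ 0.001  0.074 -0.   ] a [0.    0.006 0.004]
```

```bash
python3 -m handwheel '[{"dx":0.001,"dy":0.013,"dz":0.018,"ax":0,"ay":0.003,"az":0.002},{"dx":0.002,"dy":0.026,"dz":0.021,"ax":0,"ay":0.006,"az":0.004},{"dx":0.002,"dy":0.036,"dz":0.016,"ax":0,"ay":0.006,"az":0.004},{"dx":0.002,"dy":0.045,"dz":0.011,"ax":0,"ay":0.006,"az":0.004},{"dx":0.002,"dy":0.054,"dz":0.007,"ax":0,"ay":0.006,"az":0.004}]' && python3 arc.py 30:45 35:45 40:45 45:45 50:45
python3 - <<'E'
from h import *
from plant import manip
f=manip.grab_frame("wrist");cv2.imwrite("pics/w6.png",f["image"])
f=manip.grab_frame("scene");crop(f,260,120,160,150,4,"pics/s6.png")
E
```

```text
time: 6.3
tool_pos: [0.562, 0.0761, 0.0923]
tool_rot: [0.377, 0.916, -0.125, -0.048]
contact_force: [0.1, -0.4, -1.1]
gripper_width: 0.001
t 6.3 case tip [0.0023 0.1674 0.1194] d [ 0.005 -0.703 -0.711] F [ 0.2 -0.3 -1.1] j [ 0.33  0.36  1.6  -0.63  1.66  0.7 ] grip 0.0
30:45 tip [0.    0.163 0.119] d [-0.002  0.003  0.003] a [-0.005 -0.005 -0.003]
35:45 tip [0.    0.155 0.135] d [-0.002  0.02  -0.002] a [-0.005 -0.005 -0.003]
40:45 tip [0.    0.146 0.149] d [-0.002  0.037 -0.006] a [-0.005 -0.005 -0.003]
45:45 tip [0.    0.135 0.163] d [-0.002  0.054 -0.008] a [-0.005 -0.005 -0.003]
50:45 tip [0.    0.124 0.174] d [-0.002  0.069 -0.009] a [-0.005 -0.005 -0.003]
```

View pics/s6.png

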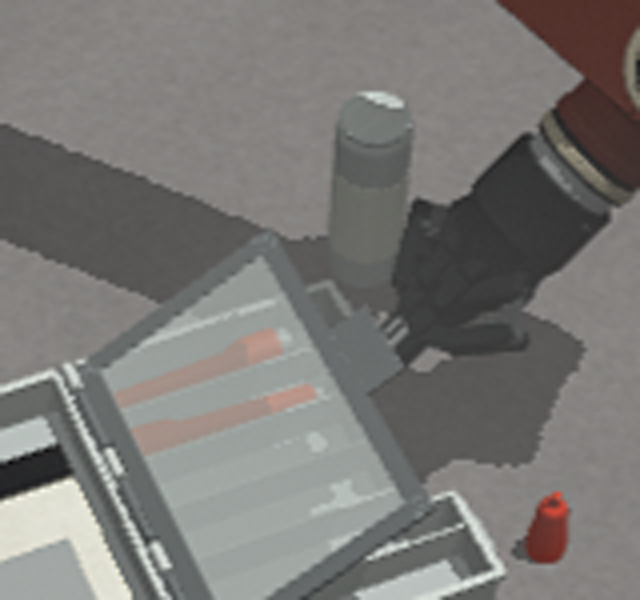

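View pics/w6.png

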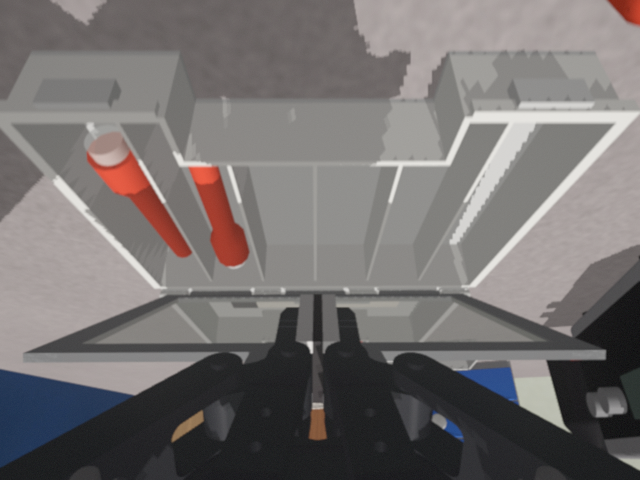

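```bash
python3 -m handwheel '[{"dx":-0.001,"dy":0.012,"dz":0,"ax":0,"ay":0,"az":0},{"dx":-0.002,"dy":0.022,"dz":-0.003,"ax":0,"ay":-0.005,"az":-0.003},{"dx":-0.002,"dy":0.033,"dz":-0.005,"ax":0,"ay":-0.005,"az":-0.003},{"dx":-0.002,"dy":0.044,"dz":-0.007,"ax":0,"ay":-0.005,"az":-0.003},{"dx":-0.002,"dy":0.054,"dz":-0.008,"ax":0,"ay":-0.005,"az":-0.003}]' && python3 arc.py 50:45 55:45 60:45 65:45 70:45
python3 - <<'E'
from h import *
from plant import manip
f=manip.grab_frame("scene");crop(f,240,100,180,150,4,"pics/s7.png")
E
```

```text
time: 7.02
tool_pos: [0.5504, 0.0441, 0.1355]
tool_rot: [0.377, 0.916, -0.125, -0.052]
contact_force: [0.6, -0.0, -2.1]
gripper_width: 0.002
t 7.03 case tip [-1.000e-04  1.336e-01  1.624e-01] d [-0.001 -0.704 -0.71 ] F [ 0.6  0.1 -2.1] j [ 0.29  0.27  1.64 -0.65  1.69  0.63] grip 0.0
50:45 tip [0.    0.124 0.174] d [ 0.     0.015 -0.002] a [-0.004  0.001 -0.   ]
55:45 tip [0.    0.113 0.184] d [ 0.     0.031 -0.001] a [-0.004  0.001 -0.   ]
60:45 tip [0.    0.1   0.194] d [0.    0.046 0.001] a [-0.004  0.001 -0.   ]
65:45 tip [0.    0.086 0.202] d [0.    0.062 0.005] a [-0.004  0.001 -0.   ]
70:45 tip [0.    0.072 0.209] d [0.    0.077 0.01 ] a [-0.004  0.001 -0.   ]
```

View pics/s7.png

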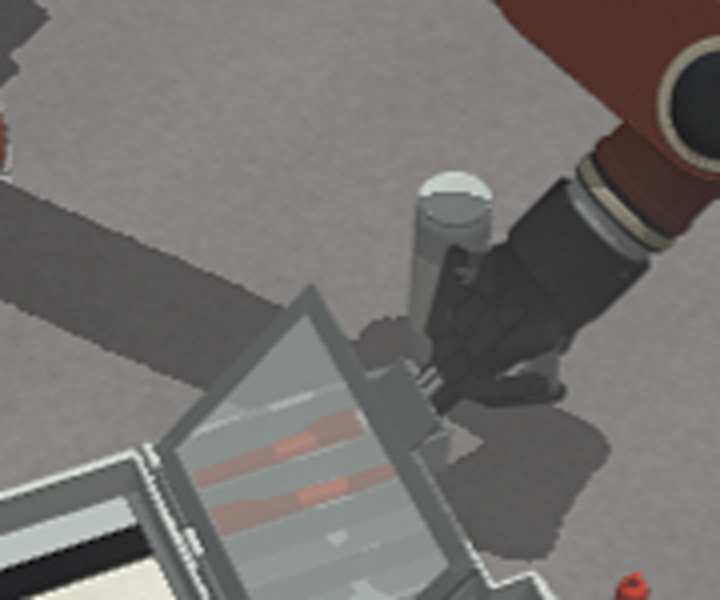

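```bash
python3 -m handwheel '[{"dx":0,"dy":0.013,"dz":-0.002,"ax":0,"ay":0,"az":0},{"dx":0,"dy":0.027,"dz":-0.001,"ax":-0.004,"ay":0,"az":0},{"dx":0,"dy":0.041,"dz":0.001,"ax":-0.004,"ay":0,"az":0},{"dx":0,"dy":0.055,"dz":0.003,"ax":-0.004,"ay":0,"az":0},{"dx":0,"dy":0.069,"dz":0.007,"ax":-0.004,"ay":0,"az":0}]' && python3 arc.py 70:45 75:45 80:45 85:47 90:49 95:51
```

```text
time: 7.7
tool_pos: [0.536, -0.0081, 0.1793]
tool_rot: [0.379, 0.915, -0.124, -0.052]
contact_force: [0.3, -0.1, -2.4]
gripper_width: -0.001
t 7.7 case tip [-1.000e-04  7.950e-02  2.061e-01] d [-0.001 -0.707 -0.707] F [ 0.3 -0.  -2.4] j [ 0.21  0.15  1.69 -0.68  1.69  0.54] grip -0.0
70:45 tip [0.    0.072 0.209] d [0.    0.007 0.003] a [ 0.     0.001 -0.   ]
75:45 tip [0.    0.057 0.215] d [0.    0.022 0.01 ] a [ 0.     0.001 -0.   ]
80:45 tip [0.    0.042 0.219] d [0.    0.036 0.017] a [ 0.     0.001 -0.   ]
85:47 tip [0.    0.026 0.222] d [0.    0.048 0.026] a [ 0.035  0.001 -0.   ]
90:49 tip [0.    0.01  0.224] d [0.    0.059 0.036] a [ 0.07   0.001 -0.   ]
95:51 tip [ 0.    -0.006  0.224] d [0.    0.069 0.047] a [ 0.105  0.001 -0.   ]
```

```bash
python3 -m handwheel '[{"dx":0,"dy":0.013,"dz":0.006,"ax":0,"ay":0,"az":0},{"dx":0,"dy":0.026,"dz":0.012,"ax":0,"ay":0,"az":0},{"dx":0,"dy":0.038,"dz":0.018,"ax":0,"ay":0,"az":0},{"dx":0,"dy":0.049,"dz":0.027,"ax":0.035,"ay":0,"az":0},{"dx":0,"dy":0.059,"dz":0.036,"ax":0.07,"ay":0,"az":0}]' && python3 arc.py 90:49 95:51 100:53 105:55 110:57
python3 - <<'E'
from h import *
from plant import manip
f=manip.grab_frame("scene");crop(f,200,60,200,200,3,"pics/s8.png")
E
```

```text
time: 8.32
tool_pos: [0.5181, -0.0729, 0.195]
tool_rot: [0.346, 0.929, -0.126, -0.047]
contact_force: [0.1, 1.2, 0.4]
gripper_width: 0.003
t 8.32 case tip [-1.000e-04  1.030e-02  2.237e-01] d [-0.001 -0.654 -0.756] F [-0.2  1.2  0.4] j [ 0.09  0.02  1.78 -0.66  1.62  0.42] grip 0.0
90:49 tip [0.    0.01  0.224] d [ 0.  0. -0.] a [-0.002  0.001 -0.   ]
95:51 tip [ 0.    -0.006  0.224] d [0.    0.011 0.01 ] a [ 0.033  0.001 -0.   ]
100:53 tip [ 0.    -0.022  0.223] d [0.    0.021 0.021] a [ 0.068  0.001 -0.   ]
105:55 tip [ 0.    -0.037  0.22 ] d [0.    0.03  0.034] a [ 0.102  0.001 -0.   ]
110:57 tip [ 0.    -0.053  0.216] d [0.    0.038 0.047] a [ 0.137  0.001 -0.   ]
```

View pics/s8.png

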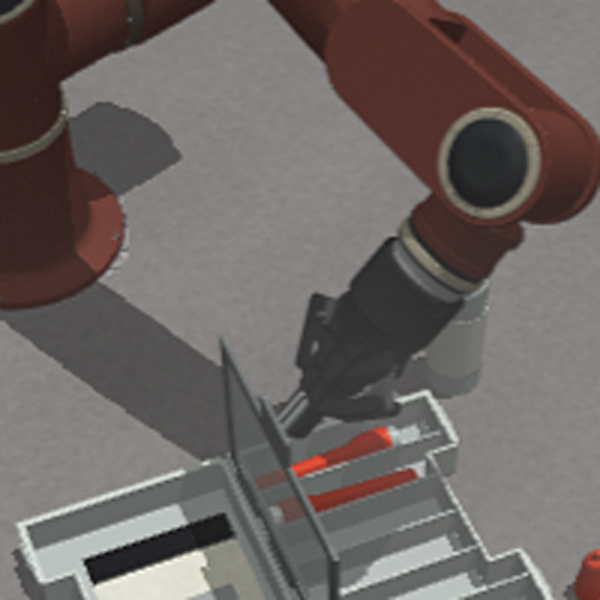

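```bash
python3 -m handwheel '[{"dx":0,"dy":0.009,"dz":0.008,"ax":0.025,"ay":0,"az":0},{"dx":0,"dy":0.017,"dz":0.016,"ax":0.052,"ay":0,"az":0},{"dx":0,"dy":0.025,"dz":0.027,"ax":0.082,"ay":0,"az":0},{"dx":0,"dy":0.032,"dz":0.037,"ax":0.11,"ay":0,"az":0},{"dx":0,"dy":0.038,"dz":0.047,"ax":0.137,"ay":0,"az":0}]' && python3 arc.py 115:60 120:63 125:66 130:69 135:72
```

```text
time: 9.0
tool_pos: [0.5021, -0.1302, 0.184]
tool_rot: [0.282, 0.95, -0.129, -0.039]
contact_force: [0.1, 1.7, -0.3]
gripper_width: -0.002
t 9.0 case tip [-0.0003 -0.0534  0.2159] d [-0.001 -0.545 -0.838] F [-0.4  1.7 -0.3] j [-0.07 -0.08  1.85 -0.57  1.51  0.27] grip -0.0
115:60 tip [ 0.    -0.068  0.211] d [0.    0.007 0.012] a [ 0.053  0.001 -0.   ]
120:63 tip [ 0.    -0.082  0.204] d [0.    0.014 0.025] a [ 0.106  0.001 -0.001]
125:66 tip [ 0.    -0.096  0.196] d [0.    0.019 0.039] a [ 0.158  0.001 -0.001]
130:69 tip [ 0.    -0.109  0.187] d [0.    0.023 0.054] a [ 0.21   0.001 -0.001]
135:72 tip [ 0.    -0.121  0.177] d [0.    0.025 0.068] a [ 0.263  0.001 -0.001]
```

```bash
python3 -m handwheel '[{"dx":0,"dy":0.006,"dz":0.011,"ax":0.045,"ay":0,"az":0},{"dx":0,"dy":0.013,"dz":0.023,"ax":0.098,"ay":0,"az":0},{"dx":0,"dy":0.018,"dz":0.036,"ax":0.148,"ay":0,"az":0},{"dx":0,"dy":0.022,"dz":0.05,"ax":0.198,"ay":0,"az":0},{"dx":0,"dy":0.025,"dz":0.064,"ax":0.25,"ay":0,"az":0}]' && python3 arc.py 135:72 140:75 145:78 150:80 155:82
python3 - <<'E'
from h import *
from plant import manip
f=manip.grab_frame("scene");crop(f,170,120,200,200,3,"pics/s9.png")
E
```

```text
time: 9.62
tool_pos: [0.4872, -0.1841, 0.1442]
tool_rot: [0.161, 0.978, -0.133, -0.022]
contact_force: [0.3, -0.2, 0.7]
gripper_width: -0.003
t 9.62 case tip [-0.0003 -0.1178  0.1802] d [-0.    -0.321 -0.947] F [ 0.4 -0.1  0.7] j [-0.31 -0.14  1.92 -0.33  1.36  0.03] grip -0.0
135:72 tip [ 0.    -0.121  0.177] d [0.    0.001 0.004] a [ 0.012  0.    -0.001]
140:75 tip [ 0.    -0.132  0.166] d [0.    0.006 0.018] a [ 0.065  0.    -0.001]
145:78 tip [ 0.    -0.142  0.153] d [0.    0.01  0.033] a [ 0.117  0.    -0.001]
150:80 tip [ 0.    -0.151  0.14 ] d [0.    0.013 0.048] a [ 0.152  0.    -0.001]
155:82 tip [ 0.    -0.159  0.126] d [0.    0.015 0.064] a [ 0.187  0.    -0.001]
```

View pics/s9.png

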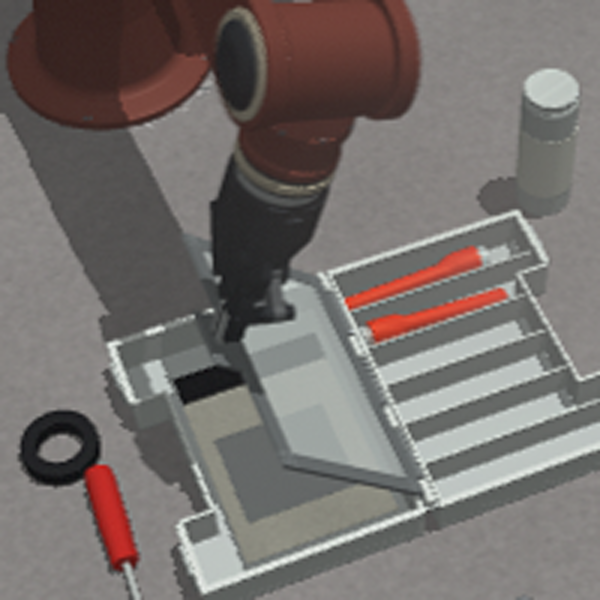

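```bash
python3 -m handwheel '[{"dx":0,"dy":0.004,"dz":0.012,"ax":0.04,"ay":0,"az":0},{"dx":0,"dy":0.007,"dz":0.024,"ax":0.08,"ay":0,"az":0},{"dx":0,"dy":0.01,"dz":0.036,"ax":0.12,"ay":0,"az":0},{"dx":0,"dy":0.013,"dz":0.048,"ax":0.152,"ay":0,"az":0},{"dx":0,"dy":0.015,"dz":0.061,"ax":0.18,"ay":0,"az":0}]' && python3 arc.py 155:82 160:84 165:86 170:88 175:90 180:90
```

```text
time: 10.3
tool_pos: [0.4782, -0.2164, 0.0911]
tool_rot: [0.073, 0.988, -0.134, -0.01]
contact_force: [0.4, -0.0, 0.5]
gripper_width: 0.002
t 10.3 case tip [-0.0003 -0.1579  0.1287] d [-0.001 -0.147 -0.989] F [0.4 0.1 0.5] j [-0.48 -0.11  1.96 -0.15  1.26 -0.17] grip 0.0
155:82 tip [ 0.    -0.159  0.126] d [0.    0.    0.003] a [ 0.008  0.001 -0.001]
160:84 tip [ 0.    -0.166  0.111] d [0.    0.003 0.018] a [ 0.043  0.001 -0.001]
165:86 tip [ 0.    -0.171  0.096] d [0.    0.005 0.034] a [ 0.078  0.001 -0.001]
170:88 tip [ 0.    -0.175  0.08 ] d [0.    0.005 0.05 ] a [ 0.113  0.    -0.001]
175:90 tip [ 0.    -0.177  0.064] d [0.    0.004 0.066] a [ 0.148  0.    -0.001]
180:90 tip [ 0.    -0.178  0.048] d [0.    0.002 0.082] a [ 0.148  0.    -0.001]
```

```bash
python3 -m handwheel '[{"dx":0,"dy":0.002,"dz":0.012,"ax":0.03,"ay":0,"az":0},{"dx":0,"dy":0.004,"dz":0.024,"ax":0.057,"ay":0,"az":0},{"dx":0,"dy":0.005,"dz":0.036,"ax":0.082,"ay":0,"az":0},{"dx":0,"dy":0.005,"dz":0.048,"ax":0.11,"ay":0,"az":0}]' && python3 arc.py 175:90 180:90
python3 - <<'E'
from h import *
from plant import manip
f=manip.grab_frame("scene");crop(f,170,120,200,200,3,"pics/s10.png")
s=manip.state();print(proj(f,s["tool_pos"]-q(s["tool_rot"]).apply([0,0,.038])))
E
```

```text
time: 10.8
tool_pos: [0.4749, -0.2275, 0.0439]
tool_rot: [0.018, 0.991, -0.135, -0.003]
contact_force: [0.3, 0.8, -0.1]
gripper_width: -0.002
t 10.8 case tip [-0.0005 -0.1737  0.0818] d [-0.001 -0.037 -0.999] F [ 0.1  0.9 -0.1] j [-0.57 -0.04  1.97 -0.04  1.2  -0.28] grip -0.0
175:90 tip [ 0.    -0.177  0.064] d [0.001 0.001 0.017] a [ 0.037  0.001 -0.001]
180:90 tip [ 0.    -0.178  0.048] d [0.001 0.002 0.034] a [ 0.037  0.001 -0.001]
[[227.16155209 261.87866934]]
```

View pics/s10.png

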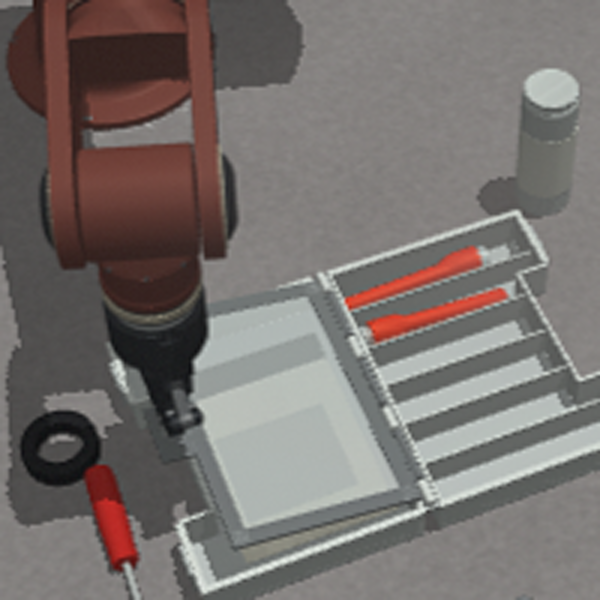

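```bash
python3 -m handwheel '[{"dx":0,"dy":0.001,"dz":0.01,"ax":0.02,"ay":0,"az":0},{"dx":0,"dy":0.001,"dz":0.019,"ax":0.037,"ay":0,"az":0},{"dx":0,"dy":0.002,"dz":0.026,"ax":0.037,"ay":0,"az":0},{"dx":0,"dy":0.002,"dz":0.032,"ax":0.037,"ay":0,"az":0}]' && python3 arc.py 180:90
```

```text
time: 11.35
tool_pos: [0.4744, -0.2309, 0.0137]
tool_rot: [0.001, 0.991, -0.135, -0.001]
contact_force: [-11.3, 5.7, 32.4]
gripper_width: 0.001
t 11.35 case tip [-0.0002 -0.1784  0.0517] d [-0.001 -0.002 -1.   ] F [-12.4   2.5  32.4] j [-0.59  0.01  1.98 -0.    1.15 -0.32] grip 0.0
180:90 tip [ 0.    -0.178  0.048] d [ 0.    -0.     0.004] a [ 0.002  0.001 -0.001]
```

```bash
python3 -m handwheel '[{"dx":0,"dy":0,"dz":-0.004,"ax":0,"ay":0,"az":0}]'
python3 - <<'E'
from h import *
from plant import manip
f=manip.grab_frame("scene");crop(f,170,120,200,200,3,"pics/s11.png")
f=manip.grab_frame("wrist");cv2.imwrite("pics/w11.png",f["image"])
E
```

```text
time: 11.48
tool_pos: [0.4744, -0.2307, 0.0171]
tool_rot: [0.001, 0.991, -0.135, -0.0]
contact_force: [-1.4, -1.2, -0.4]
gripper_width: 0.001
```

View pics/s11.png

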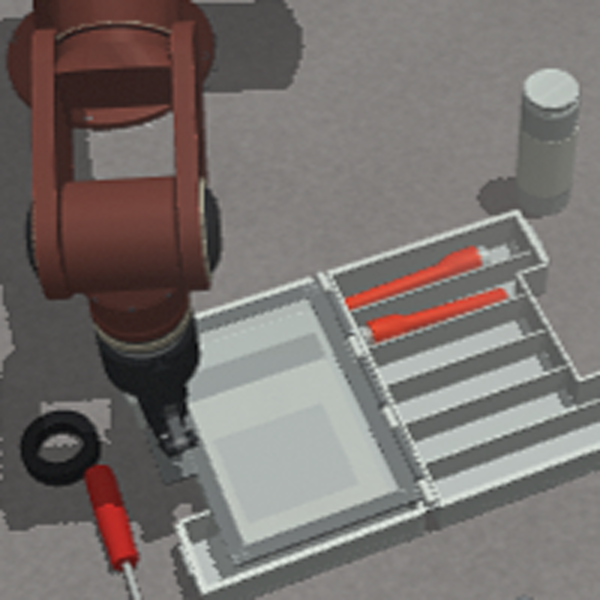

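View pics/w11.png

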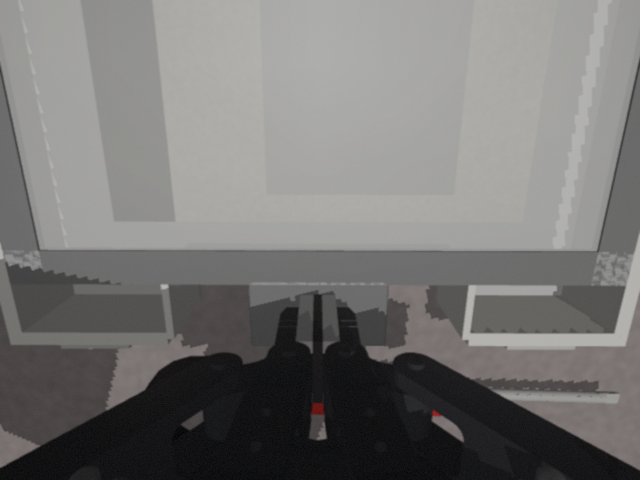

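Run:
```python
from h import *
from plant import manip
Rc=R.from_euler('z',-.2697); C=lambda P:Rc.inv().apply(P-np.array([.5221,-.0589,0])).round(4)
f=manip.grab_frame("wrist")
for u,v in [(100,268),(320,268),(540,268),(15,190),(630,190),(265,310),(375,310),(265,335),(100,340),(600,342),(165,300)]: print(u,v,C(p3(f,u,v)))
```

```text
100 268 [-0.0848 -0.159   0.049 ]
320 268 [ 0.0006 -0.1597  0.0474]
540 268 [ 0.0862 -0.1593  0.0484]
15 190 [-0.1114 -0.1286  0.0483]
630 190 [ 0.115  -0.1289  0.0475]
265 310 [-0.0216 -0.1774  0.0482]
375 310 [ 0.0228 -0.1776  0.0478]
265 335 [-0.0005 -0.1035  0.1937]
100 340 [-0.0943 -0.195   0.0417]
600 342 [ 0.1218 -0.1961  0.0417]
165 300 [-0.0637 -0.1756  0.0427]
```

```bash
python3 -m handwheel '[{"dx":0,"dy":0,"dz":-0.03,"ax":0,"ay":0,"az":0},{"dx":0,"dy":0,"dz":-0.08,"ax":0,"ay":0,"az":0},{"dx":0,"dy":0,"dz":-0.14,"ax":0,"ay":0,"az":0},{"dx":0,"dy":0,"dz":-0.2,"ax":0,"ay":0,"az":0},{"dx":0,"dy":0.05,"dz":-0.22,"ax":0,"ay":0,"az":0}]' && python3 -m handwheel '[{"dx":0,"dy":0.05,"dz":0,"ax":0,"ay":0,"az":0},{"dx":0,"dy":0.1,"dz":0,"ax":0,"ay":0,"az":0},{"dx":0,"dy":0.15,"dz":0,"ax":0,"ay":0,"az":0},{"dx":0,"dy":0.15,"dz":0,"ax":0,"ay":0,"az":0},{"dx":0,"dy":0.15,"dz":0,"ax":0,"ay":0,"az":0}]'
python3 - <<'E'
from h import *
from plant import manip
Rc=R.from_euler('z',-.2697); C=lambda P:Rc.inv().apply(P-np.array([.5221,-.0589,0])).round(4)
f=manip.grab_frame("scene");cv2.imwrite("pics/s12.png",f["image"]);crop(f,195,135,210,190,3.8,"pics/s12c.png")
W=lambda x,y,z:Rc.apply([x,y,z])+np.array([.5221,-.0589,0])
for x,y in [(0,-.16),(.1,-.16),(-.1,-.16),(0,-.18),(.118,-.1),(-.118,-.1),(.118,-.03)]:
    u=proj(f,W(x,y,.048))[0]; print(x,y,C(p3(f,*u)))
g=manip.grab_frame("side");cv2.imwrite("pics/d12.png",g["image"])
E
```

```text
time: 12.25
tool_pos: [0.4634, -0.2783, 0.2424]
tool_rot: [0.003, 0.991, -0.132, 0.003]
contact_force: [1.2, -1.0, 0.3]
gripper_width: 0.0
time: 12.88
tool_pos: [0.421, -0.4225, 0.2366]
tool_rot: [0.0, 0.991, -0.135, -0.001]
contact_force: [0.2, 1.1, 0.2]
gripper_width: 0.002
0 -0.16 [-0.0004 -0.1599  0.0474]
0.1 -0.16 [ 0.1029 -0.1605  0.0531]
-0.1 -0.16 [-0.0956 -0.1606  0.054 ]
0 -0.18 [ 0.0024 -0.1803  0.0517]
0.118 -0.1 [ 0.1173 -0.0998  0.0468]
-0.118 -0.1 [-0.1148 -0.1007  0.0523]
0.118 -0.03 [ 0.1173 -0.0297  0.0467]
```

View pics/s12.png

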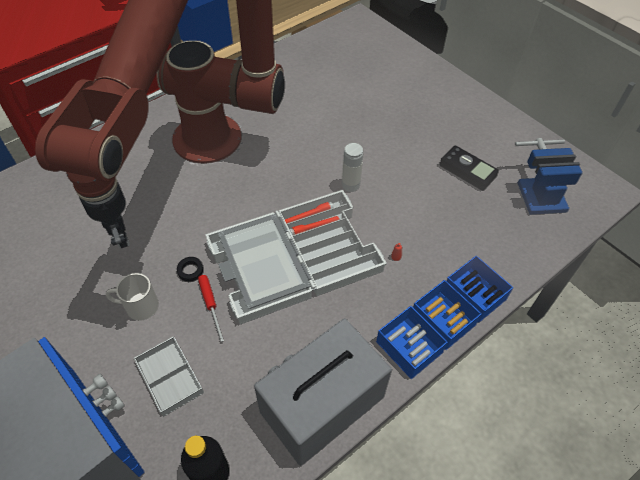

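View pics/d12.png

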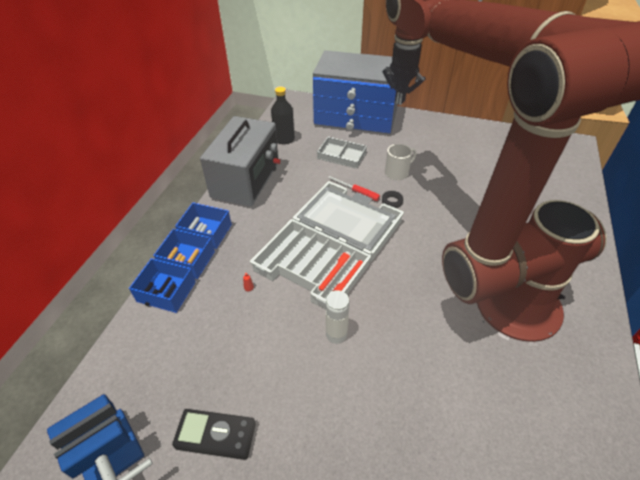

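View pics/s12c.png

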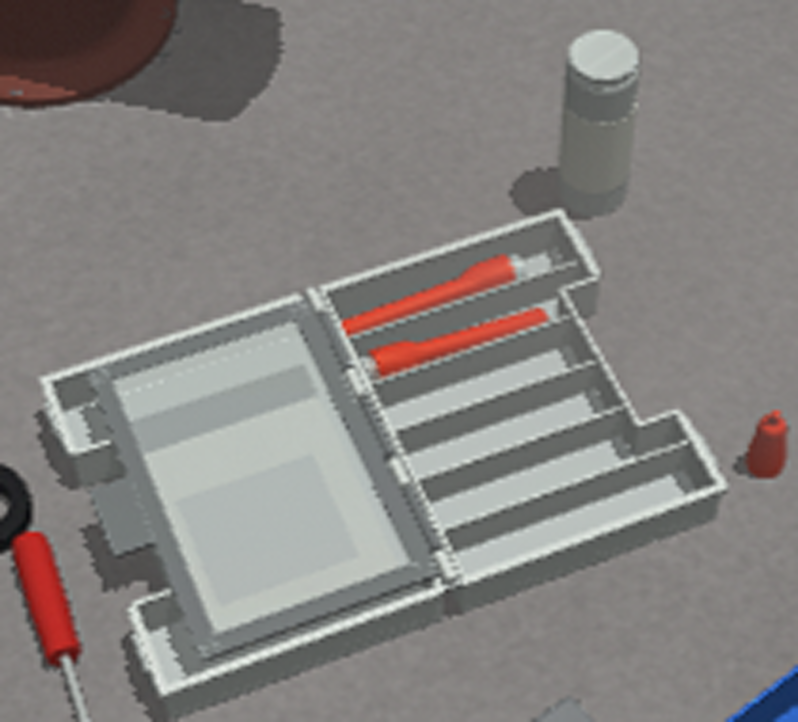

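Run:
```python
from h import *
from plant import manip
Rc=R.from_euler('z',-.2697); o=np.array([.5221,-.0589,0])
fs=[manip.grab_frame("scene"),manip.grab_frame("side")]
for f in fs:
  for name,xs,ys in [("free edge",(-.105,.105),(-.163,-.15)),("tab",(-.022,.022),(-.19,-.172)),("end+x",(.109,.119),(-.15,-.02)),("hinge",(-.1,.1),(-.03,-.018))]:
    z=[]
    for x in np.linspace(*xs,25):
      for y in np.linspace(*ys,6):
        P=Rc.apply([x,y,.048])+o; u=proj(f,P)[0]; z.append((Rc.inv().apply(p3(f,*u)-o))[2])
    print(name,np.median(z).round(4),np.std(z).round(4))
```

```text
free edge 0.0478 0.0023
tab 0.0482 0.0029
end+x 0.0471 0.0017
hinge 0.0478 0.0028
free edge 0.0473 0.0021
tab 0.0475 0.002
end+x 0.0471 0.0023
hinge 0.0462 0.002
```

Both fixed cameras also show the leaf flat: the free edge, tab and hinge strips all lie at about 48 mm.

```bash
python3 -c "
from plant import manip
print(manip.state()['contact_force'], manip.job_done())"
```

```text
the job is handed in; nothing more can be done
[ 0.30427283  0.85525057 -0.15033088] None
```

The leaf now lies flat on the lid half, and the job is handed in. I raised it with the shut fingertips under its tab, pushed it over the spine and pressed it down, never gripping it. The hand then moved clear. It took about 13 s of the 42 s allowed.

**Last checks**
- **Leaf:** with the finger just lifted off, the wrist camera put the leaf's upper face at 47–49 mm across the frame and tab. Flat would be 48 mm. After I moved the hand away, the scene and side cameras gave 46–48 mm from hinge to tab.
- **Everything else:** in the final pictures the test tools, can, adapter, tape, screwdriver, meter, mug and tray look unmoved. I judged this by eye and did not measure it.
- **Contact:** the hand is touching nothing, and the force reading is at noise level.

**What did not go as expected**
- **Tool point:** the real finger ends were about 38 mm short of the reported TCP, seen in both the wrist and scene cameras. Because of this, my first lift passed above the tab without touching the leaf. I corrected for the offset and repeated it.
- **Final press:** pushing the leaf against its stop briefly reached about 35 N in total (32 N of it vertical) through the fingertip. That is harder than I intended. I backed off on the next move, and no limit was passed in the readings I took.

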